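# Cover the degassing pot and open its suction valve

## Task

Set the loose white cover onto the rim of the metal pot so that it sits fully home and level, and let go of it. Then crank the red valve handwheel counter-clockwise (as seen facing the wheel) until you feel it come up against its stop, and back it off clockwise by a quarter turn so that it cannot jam. Leave the tape roll and the two vials where they are.

Things in the scene. Friction and masses are not known exactly. Their poses are not given: they have to be found in the camera images.
- cover: Loose round white cover with a black knob, 180 to 350 g. Origin: centre of its underside, z up. From below: a dark plug 97 mm across and 8 mm deep with a chamfered foot (it lies on the worktop on this plug), then a plate 128 mm across and 7 mm thick, then the knob, an upright cylinder 32 mm across and 40 mm tall (15 to 55 mm above the origin). It starts either to the left or to the right of the rig, its place swapped with the tape roll's.
- cover_knob (a point): Point to grasp on the cover: on the knob's axis, 38 mm above the cover's origin (17 mm below the knob's top).
- rig: Fixed grey base plate (160 x 360 x 10 mm) carrying the pot and the valve; origin: centre of its underside; x points away from the robot, y to the left when its yaw is 0. Pot axis at (0, +100) mm. Valve handwheel centre at (-26, -100, 130) mm. Between them at y = 0 a small gauge on the pipe, its top 109 mm high.
- pot_rim (a point): Centre of the open mouth of the aluminium pot, in the plane of its rim, 100 mm above the worktop. Outside 120 mm, inside 104 mm across, so the cover's plug has 3.5 mm of play all round. With the cover seated its plate rests on the rim and its origin is 8 mm below this point.
- wheel_center (a point): Centre of the red handwheel, in the middle plane of its rim; does not move. Its z axis is the wheel's axis, pointing outward to the operator: it leans 35 degrees from vertical towards the robot side (the rig's -x). Its y axis is level and parallel to the rig's y. The wheel is 113 mm across over its rim (13 mm thick bar, centreline radius 50 mm), with three spokes; the hub nut stands 13 mm above the rim's middle plane.
- grip_mid (a point): Middle of the black crank grip, a cylinder 24 mm across standing on the wheel's rim parallel to the wheel's axis, 50 mm from the axis; this point is 36 mm outward of the rim's middle plane, the grip reaches from 12 to 58 mm. The grip spins freely on its pin, so it can be held clamped, with the hand's orientation unchanged, while it is carried round the circle.
- valve (a joint): Angle of the handwheel, rad: grows counter-clockwise as seen by someone facing the wheel (about the outward z axis of wheel_center). The start varies; the hard stop lies somewhere between 1 and 2 turns counter-clockwise of the start and is to be felt: the value ceases to grow. Turning takes about 0.22 N m (some 5 N at the grip); the wheel stays where it is left.
- tape_roll: Bystander: loose roll of green tape lying flat, 110 mm across, 19 mm thick; origin at the centre of its underside.
- vial_a: Bystander: loose brown vial with black cap, 24 mm across, 54 mm tall, standing left of the rig; origin at the centre of its underside.
- vial_b: Bystander: a second such vial, also left of the rig, farther from the robot.

How it is judged:
By the outcome, as a careful person would: the job done as asked, in the order asked, and still so for the second after the job is handed in, with the robot touching nothing.
It also fails if it takes over 72 s, if anything falls off the work surface, if the arm or the gripper's body presses on something with over 40 N, if the wrist force passes 120 N, or if a joint passes its speed limit or range.

## Robot

A 7-joint arm with a two-finger parallel gripper is mounted at the origin on a cart in front of the work surface, level with it; the furniture and walls round the work are solid. World frame = base frame: x ahead of the robot, y to its left, z up, the work surface at z = 0. Lengths are in m, angles in rad, forces in N, time in s.
With the tool pointing down it reaches from about 0.425 to 0.925 m from the base axis. Payload 6.8 kg.
Tool frame: the origin (TCP) lies on the mounting face of the last link; the fingertips stand 173 mm ahead of it and the grasp point (between the pads) lies 155 mm ahead of it; z points along the fingers, y is the direction in which the jaws open and shut (so a half turn about z gives the same grasp; the last joint's range is limited). The gripper opens to 85 mm and grips with 20 to 120 N. Pads are 22 mm wide; open, the fingers measure 114 mm over their backs; the gripper's body (76 mm by 85 mm) begins 54 mm behind the grasp point. The pads swing forward as they close: fully open they stand 13 mm farther back than shut.
Start: joints at [-1.263, 0.477, 0.022, 1.555, -0.011, 1.109, -0.083], TCP at [0.273, 0.618, 0.405] pointing down, gripper open.
Joint ranges: [-2.96, 2.96], [-0.34, 2.1], [-1.41, 1.46], [0.24, 2.44], [-1.37, 4.51], [0.17, 1.92], [-2.96, 2.96]. Speed limits (rad/s): [2.39, 2.39, 3.14, 3.14, 3.14, 3.14, 3.14].

## Interface

Orientations are given as a unit quaternion [w, x, y, z].
In Python, from station import sensors, read_camera, bot gives the robot as it stands. The module is installed in compiled form; this text tells all that it offers.
- The arm moves only by the tool play_rows, never from a script. Its argument "commands" is a list of rows, each a list of 4 numbers: the shift along the tool's x, y, z in m, then the turn about the tool's z in degrees. A call has 1 to 20 rows; each row shifts and turns the commanded pose from where the row before left it, along the tool's axes as they then stand; what a row does not reach is not made up. A row lasts 1/10 s, in which the tool goes at most 50 mm and 8.59 degrees, less where a joint would pass 70% of its speed; a pose out of reach is approached as far as the arm can. A call with a gripper value outside its range is refused whole. "claw" is the finger opening in m, from 0 to 0.0854, set as the call begins (left out, the last holds). The fingers move at their own pace and stop on an object; "force" is the grip in N (left out, the last holds). Time passes only in rows, so rows that do not move let the fingers close. It gives the time, the measured TCP pose, the force and the opening at its end, in the units of the state.
- sensors.get_obs(): the state, without advancing time (a new reading comes with each control period).
- read_camera(name): name is "scene" or "side" or "wrist"; returns a dict with "frame" (384x512x3 uint8, blue, green, red), "depth" (384x512 float32, m along the optical axis (not along the pixel's ray), 0 where there is no reading), "fx", "fy", "cx", "cy" (pixels), "rvec" (rotation vector, rad) and "tvec" (3), from world to camera coordinates, as OpenCV has them; the wrist camera has in their place "T_tool_cam" (4x4, takes a point from camera to tool coordinates, whose origin is the TCP and whose axes are the flange's). Camera axes: x right, y down, z forward; pixel columns grow to the right and rows downward; lengths in m; the calibration is good to about 2 mm. A picture is of the moment at which its call begins: read the wrist's pose just before it.
- bot.hand_in(): hands the job in, once; it reports no verdict.
The state is a dict: "t": time; "q": joint angles; "joint_vel": joint speeds; "joint_torque": joint torques, N m; "eef_pos": TCP position; "tool_rot": TCP orientation; "contact_force": force on the tool from outside, world axes, zero at the start; "torque": the same for the moment, N m; "gripper_width": opening from 0.0 (shut) to 1.0 (fully open).
Only numpy, scipy, OpenCV 4.12 (cv2) and the standard library are available. Lean on these libraries where they do the work, as an engineer would, in place of code of your own. Each camera call takes 0.05 s, during which the arm holds its last target.

## Working session

There is one attempt and no reset: what is moved stays moved. The work goes in short steps, Python scripts to look and compute and a tool call to move; the robot and the scene stay as the last step left them, time stands still between calls to the robot, and variables do not carry over. Pictures are saved under pics/ and viewed, and the job is handed in when it is done.

Besides the shell and the picture viewer there is one more tool, called after ">>>" as name(argument=value, ...) on one line, values as JSON. play_rows: Moves the arm, as the interface text tells. Its arguments: {"type":"object","properties":{"commands":{"type":"array"},"claw":{"type":"number"},"force":{"type":"number"}},"required":["commands"]}

```bash
mkdir -p pics; cat > h.py <<'E'
import numpy as np, cv2
from station import sensors, read_camera, bot
from scipy.spatial.transform import Rotation as R
def pose():
    o=sensors.get_obs(); q=np.array(o['tool_rot']); T=np.eye(4)
    T[:3,:3]=R.from_quat(q[[1,2,3,0]]).as_matrix(); T[:3,3]=o['eef_pos']; return T,o
def cam(name):
    T,o=pose(); c=read_camera(name)
    if name=='wrist': M=T@np.array(c['T_tool_cam'])
    else:
        M=np.eye(4); Rm=cv2.Rodrigues(np.array(c['rvec'],float))[0]
        M[:3,:3]=Rm.T; M[:3,3]=-Rm.T@np.array(c['tvec']).ravel()
    v,u=np.mgrid[0:384,0:512]; d=c['depth']
    P=np.stack([(u-c['cx'])/c['fx']*d,(v-c['cy'])/c['fy']*d,d],-1)@M[:3,:3].T+M[:3,3]
    P[d==0]=np.nan
    return c['frame'],P,M,c
def show(o):
    print({k:np.round(v,4).tolist() for k,v in o.items()})
E
python3 - <<'E'
from h import *
T,o=pose(); show(o); print(T.round(3))
for n in ['scene','side','wrist']:
    f,P,M,c=cam(n); cv2.imwrite(f'pics/{n}0.png',f); np.savez(f'{n}0.npz',f=f,P=P,M=M); print(n,M.round(3).tolist(),c['fx'],c['cx'],c['cy'])
E
```

```text
{'t': 0.0, 'q': [-1.2631, 0.4778, 0.0224, 1.5564, -0.0115, 1.1093, -0.0831], 'joint_vel': [-0.0003, 0.0007, 0.0018, 0.0002, 0.0002, 0.0003, -0.0015], 'joint_torque': [0.0005, -59.6456, 1.6087, -28.1197, 0.0125, 0.0095, 0.0], 'eef_pos': [0.2725, 0.6172, 0.4037], 'tool_rot': [-0.0001, 0.2064, 0.9785, -0.0009], 'contact_force': [-0.7111, -0.3488, -0.8734], 'torque': [0.0114, 0.0084, 0.0402], 'gripper_width': 0.998}
[[-0.915  0.404 -0.001  0.273]
 [ 0.404  0.915 -0.002  0.617]
 [-0.    -0.002 -1.     0.404]
 [ 0.     0.     0.     1.   ]]
scene [[0.877, -0.292, 0.383, -0.046], [-0.481, -0.524, 0.703, -1.058], [-0.004, -0.8, -0.6, 1.054], [0.0, 0.0, 0.0, 1.0]] 488.4165990874708 252.9156833752914 181.3707286032437
side [[-0.999, 0.001, -0.046, 0.594], [0.044, 0.364, -0.93, 1.066], [0.016, -0.931, -0.364, 0.558], [0.0, 0.0, 0.0, 1.0]] 409.099909735619 254.33177498215935 196.1091227892247
wrist [[0.404, 0.872, 0.276, 0.202], [0.915, -0.385, -0.125, 0.649], [-0.002, 0.303, -0.953, 0.373], [0.0, 0.0, 0.0, 1.0]] 323.285119468909 253.59483625622426 195.29633504460207
```

```bash
ls -la pics
```

```text
total 840
drwxr-xr-x 2 agent agent   4096 Dec  7 16:44 .
drwxr-xr-x 3 agent agent   4096 Dec  7 16:44 ..
-rw-r--r-- 1 agent agent 317306 Dec  7 16:44 scene0.png
-rw-r--r-- 1 agent agent 302617 Dec  7 16:44 side0.png
-rw-r--r-- 1 agent agent 227894 Dec  7 16:44 wrist0.png
```

View pics/scene0.png

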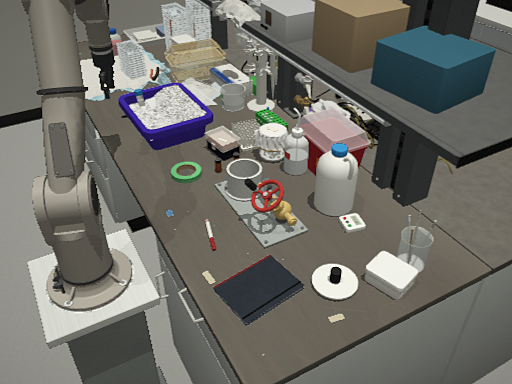

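View pics/side0.png

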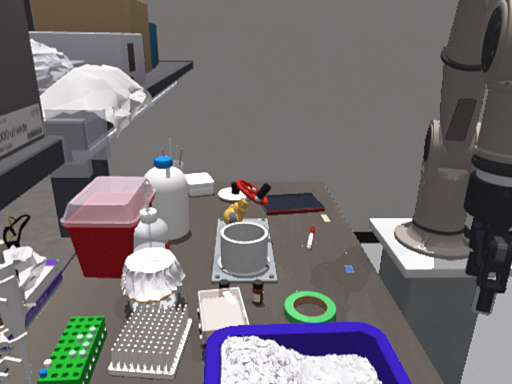

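View pics/wrist0.png

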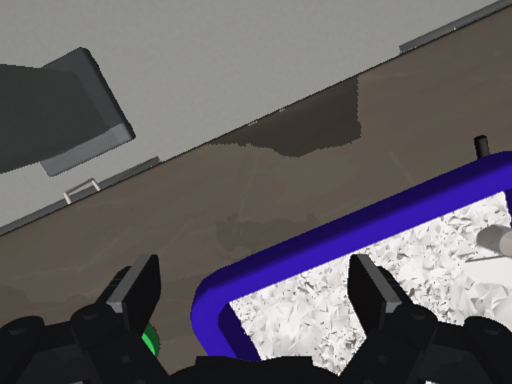

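The scene view shows the cover right of the rig at (335,280), its knob at (336,273). The pot is at (243,178), the red wheel at (267,197) with its black grip at about (251,185), and the tape at (186,171). Next I'll turn these into positions.

```bash
python3 - <<'E'
from h import *
from scipy.optimize import least_squares
S=np.load('scene0.npz'); D=np.load('side0.npz')
def at(Z,u,v,r=1): return np.nanmedian(Z['P'][v-r:v+r+1,u-r:u+r+1].reshape(-1,3),0).round(4)
for n,u,v in [('knobtop',336,268),('plate',318,285),('plate',352,285),('tape',172,172),('wheelrim',267,210),('grip',251,185),('potrim',228,168),('base',240,212),('bottle',335,185)]: print(n,at(S,u,v))
P=S['P'];f=S['f'].astype(int)
# cover plate: z~15mm
v,u=np.mgrid[0:384,0:512]
def circ(pts):
    A=np.c_[2*pts[:,:2],np.ones(len(pts))];x=np.linalg.lstsq(A,(pts[:,:2]**2).sum(1),rcond=None)[0]
    return x[:2],np.sqrt(x[2]+x[:2]@x[:2])
m=(abs(u-335)<30)&(abs(v-282)<25)&(abs(P[...,2]-.015)<.006)&(f.min(2)>110)
q=P[m];print('cover n',len(q),q.mean(0),q.min(0),q.max(0)); print((q.min(0)+q.max(0))/2)
m=(abs(u-335)<15)&(abs(v-270)<12)&(abs(P[...,2]-.055)<.006)
q=P[m];print('knob',len(q),q.mean(0),q.min(0),q.max(0))
m=(abs(u-243)<25)&(abs(v-175)<25)&(abs(P[...,2]-.100)<.004)&(f.max(2)-f.min(2)<40)
q=P[m];print('pot',len(q),circ(q),q.min(0),q.max(0))
Pd=D['P'];fd=D['f'].astype(int)
m=(abs(u-245)<30)&(abs(v-240)<30)&(abs(Pd[...,2]-.100)<.005)
q=Pd[m];print('pot side',len(q),circ(q),q.min(0),q.max(0))
for nm,Z,box in [('sc',S,(225,300,165,230)),('sd',D,(225,285,170,215))]:
    P=Z['P'];f=Z['f'].astype(int)
    m=(u>box[0])&(u<box[1])&(v>box[2])&(v<box[3])&(f[...,2]>90)&(f[...,2]>2.2*f[...,1])&(P[...,2]>.05)
    q=P[m];print(nm,'red',len(q),q.mean(0),q.min(0),q.max(0))
    np.save(nm+'red.npy',q)
    m=(u>box[0])&(u<box[1])&(v>box[2])&(v<box[3])&(f.max(2)<50)&(P[...,2]>.11)
    q=P[m];print(nm,'grip',len(q),q.mean(0),q.min(0),q.max(0))
# base plate
P=S['P'];f=S['f'].astype(int)
m=(u>205)&(u<315)&(v>170)&(v<250)&(abs(P[...,2]-.010)<.005)&(f.min(2)>85)&(f.max(2)-f.min(2)<30)
q=P[m];print('base',len(q),cv2.minAreaRect((q[:,:2]*1000).astype(np.float32)))
E
python3 - <<'E'
import cv2
a=cv2.imread('pics/scene0.png')[140:260,190:320];b=cv2.imread('pics/side0.png')[160:290,190:320]
cv2.imwrite('pics/z.png',cv2.hconcat([cv2.resize(a,(390,390),interpolation=cv2.INTER_CUBIC),cv2.resize(b,(390,390),interpolation=cv2.INTER_CUBIC)]))
E
```

```text
knobtop [ 0.5998 -0.3488  0.056 ]
plate [ 0.5452 -0.3467  0.0151]
plate [ 0.6263 -0.3923  0.0153]
tape [0.3847 0.3445 0.0185]
wheelrim [ 0.5209 -0.105   0.1167]
grip [ 0.5119 -0.0225  0.158 ]
potrim [0.5243 0.1707 0.1004]
base [0.5031 0.0401 0.0091]
bottle [ 0.7597 -0.1165  0.1301]
cover n 1078 [ 0.59007929 -0.3600053   0.01566594] [ 0.52976697 -0.41982024  0.00929943] [ 0.65755791 -0.29030055  0.0208977 ]
[ 0.59366244 -0.35506039  0.01509857]
knob 94 [ 0.59160959 -0.35677133  0.05466343] [ 0.57666684 -0.37235465  0.0490453 ] [ 0.60807725 -0.34108561  0.06086247]
pot 193 (array([0.57297655, 0.13014937]), np.float64(0.05883334955393296)) [0.51172485 0.02032462 0.09601224] [0.63164186 0.19977537 0.10367139]
pot side 371 (array([0.57590604, 0.13755342]), np.float64(0.059499243358449486)) [0.51467226 0.04846433 0.09503185] [0.63043479 0.20514575 0.10490265]
sc red 378 [ 0.54485354 -0.06767646  0.13597983] [ 0.4980771  -0.11508813  0.10230628] [ 0.59076709 -0.01037014  0.16779103]
sc grip 80 [ 0.51127674 -0.01863472  0.1593362 ] [ 0.49353435 -0.02619949  0.1337645 ] [ 0.53347932 -0.00573144  0.17717494]
sd red 246 [ 0.55427398 -0.04873626  0.14057961] [ 0.50056826 -0.36366267  0.05476729] [0.59229474 0.00071521 0.1660743 ]
sd grip 112 [ 5.16621855e-01 -2.19611157e-04  1.56743154e-01] [ 0.49769418 -0.01282909  0.13139409] [0.53370857 0.00688914 0.17712723]
base 1888 ((577.5147705078125, 35.93119812011719), (404.84295654296875, 392.7474670410156), 61.3172721862793)
```

View pics/z.png

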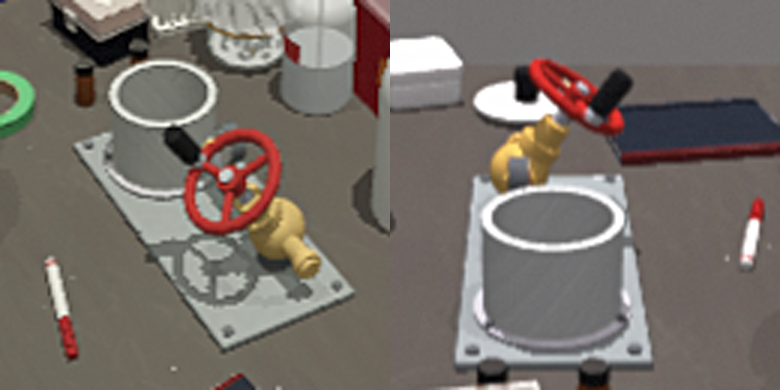

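```bash
python3 - <<'E'
from h import *
from scipy.optimize import least_squares
v,u=np.mgrid[0:384,0:512]
pots=[];reds=[];grips=[]
for nm,pc,box in [('scene0',(243,178),(225,300,165,230)),('side0',(245,240),(230,285,175,207))]:
    Z=np.load(nm+'.npz');P=Z['P'];f=Z['f'].astype(int)
    m=(abs(u-pc[0])<30)&(abs(v-pc[1])<30)&(abs(P[...,2]-.1)<.004)&(np.hypot(P[...,0]-.574,P[...,1]-.135)<.075)&(np.hypot(P[...,0]-.574,P[...,1]-.135)>.04)
    pots.append(P[m])
    m=(u>box[0])&(u<box[1])&(v>box[2])&(v<box[3])&(f[...,2]>90)&(f[...,2]>2.2*f[...,1])&(P[...,2]>.09)&(P[...,1]>-.2)
    reds.append(P[m])
    m=(u>box[0])&(u<box[1])&(v>box[2])&(v<box[3])&(f.max(2)<60)&(P[...,2]>.12)
    grips.append(P[m])
def rig(p):
    c,s=np.cos(p[2]),np.sin(p[2]); Rz=np.array([[c,-s,0],[s,c,0],[0,0,1]]); t=np.array([p[0],p[1],0])
    z=np.array([-np.sin(np.radians(35)),0,np.cos(np.radians(35))]);y=np.array([0,1,0.]);x=np.cross(y,z)
    return Rz,t,Rz@np.array([-.026,-.1,.13])+t,Rz@np.c_[x,y,z]
def res(p,ids):
    Rz,t,wc,W=rig(p); r=[]
    pc=Rz@np.array([0,.1,.1])+t
    for i in ids:
        d=np.hypot(*(pots[i][:,:2]-pc[:2]).T)
        r.append((np.maximum(d-.06,0)+np.minimum(d-.052,0))*np.sqrt(200/len(d)))
        q=(reds[i]-wc)@W; rr=np.hypot(q[:,0],q[:,1])
        tor=np.hypot(rr-.05,q[:,2])-.0065
        tor=np.where(rr<.04,q[:,2]*.3,tor)
        r.append(tor*np.sqrt(200/len(tor)))
    return np.concatenate(r)
for ids in [[0],[1],[0,1]]:
    s=least_squares(res,[.57,.035,0.],args=(ids,),loss='soft_l1',f_scale=.002)
    Rz,t,wc,W=rig(s.x); print(ids,s.x.round(4),'cost',np.sqrt(np.mean(s.fun**2)).round(4),'pot',(Rz@[0,.1,.1]+t).round(4),'wheel',wc.round(4))
    for g in grips:
        q=(g-wc)@W; k=(q[:,2]>.015)&(q[:,2]<.06)&(abs(np.hypot(q[:,0],q[:,1])-.05)<.025); q=q[k]
        ax=np.median(q,0); print('  grip',k.sum(),ax.round(4),np.degrees(np.arctan2(ax[1],ax[0])).round(1))
    print(W.round(4).tolist())
E
```

```text
[0] [ 0.57    0.0389 -0.0072] cost 0.0014 pot [0.5707 0.1389 0.1   ] wheel [ 0.5433 -0.0609  0.13  ]
  grip 86 [-0.0096  0.0418  0.0427] 102.9
  grip 117 [-0.0065  0.0609  0.0391] 96.1
[[0.8191, 0.0072, -0.5736], [-0.0059, 1.0, 0.0041], [0.5736, 0.0, 0.8192]]
[1] [ 0.5716  0.0437 -0.0063] cost 0.0015 pot [0.5722 0.1437 0.1   ] wheel [ 0.545  -0.0561  0.13  ]
  grip 83 [-0.0108  0.0368  0.0429] 106.4
  grip 118 [-0.0078  0.0562  0.0398] 97.9
[[0.8191, 0.0063, -0.5736], [-0.0052, 1.0, 0.0036], [0.5736, 0.0, 0.8192]]
[0, 1] [ 0.5709  0.0418 -0.0072] cost 0.0016 pot [0.5716 0.1418 0.1   ] wheel [ 0.5442 -0.058   0.13  ]
  grip 84 [-0.0103  0.0387  0.0428] 104.9
  grip 117 [-0.0072  0.058   0.0395] 97.1
[[0.8191, 0.0072, -0.5736], [-0.0059, 1.0, 0.0041], [0.5736, 0.0, 0.8192]]
```

>>> play_rows(commands=[[0, 0, 0, -8], [0, 0, 0, -8], [0, 0, 0, -7.8], [-0.025, -0.035, 0, 0], [-0.025, -0.035, 0, 0], [-0.025, -0.035, 0, 0], [-0.025, -0.035, 0, 0], [-0.025, -0.035, 0, 0], [-0.025, -0.035, 0, 0], [-0.025, -0.035, 0, 0], [-0.025, -0.035, 0, 0], [-0.025, -0.035, 0, 0], [-0.02, -0.04, 0, 0], [-0.015, -0.04, 0, 0], [-0.013, -0.04, 0, 0], [-0.01, -0.04, 0, 0], [0, -0.04, 0, 0], [0, -0.04, 0, 0], [0, -0.022, 0, 0]])

```text
t: 2.05
eef_pos: [0.5551, 0.0363, 0.4045]
tool_rot: [-0.0, 0.002, 1.0, -0.001]
contact_force: [-0.4, -1.0, 0.7]
gripper_width: 1.0
```

>>> play_rows(commands=[[0, 0, 0, 0], [0, 0, 0, 0]])

```text
t: 2.25
eef_pos: [0.5553, 0.0403, 0.4046]
tool_rot: [-0.0, 0.001, 1.0, 0.0]
contact_force: [-0.0, 0.3, -0.3]
gripper_width: 0.995
```

```bash
python3 - <<'E'
from h import *
T,o=pose(); show(o); print(T.round(4))
f,P,M,c=cam('wrist'); cv2.imwrite('pics/w1.png',f); np.savez('w1.npz',f=f,P=P,M=M)
E
```

```text
{'t': 2.25, 'q': [-0.3173, 0.2829, 0.1619, 1.851, -0.0536, 1.0121, 1.4361], 'joint_vel': [-0.0235, 0.0045, -0.0277, -0.0055, -0.0017, -0.0001, -0.0011], 'joint_torque': [1.7284, -45.3381, 3.3941, -26.4009, 0.1755, 0.0309, 0.0481], 'eef_pos': [0.5553, 0.0403, 0.4046], 'tool_rot': [-0.0001, 0.0007, 1.0, 0.0002], 'contact_force': [-0.002, 0.3062, -0.2988], 'torque': [0.0318, -0.0149, -0.0433], 'gripper_width': 0.9951}
[[-1.000e+00  1.400e-03 -3.000e-04  5.553e-01]
 [ 1.400e-03  1.000e+00  4.000e-04  4.030e-02]
 [ 3.000e-04  4.000e-04 -1.000e+00  4.046e-01]
 [ 0.000e+00  0.000e+00  0.000e+00  1.000e+00]]
```

View pics/w1.png

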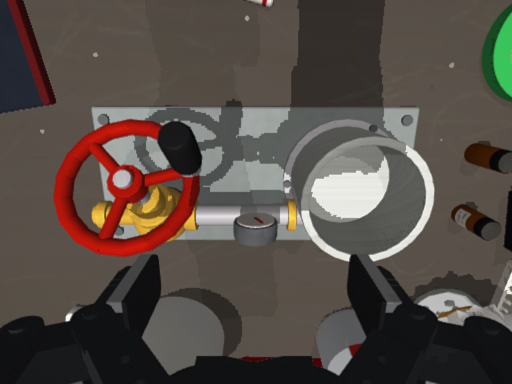

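The wrist view shows the whole rig: wheel hub at (122,180), grip at (180,148), pot mouth centred near (367,198), gauge at (255,225) and the vials on the right at (488,158) and (475,222).

```bash
cat > fit.py <<'E'
from h import *
from scipy.optimize import least_squares
v,u=np.mgrid[0:384,0:512]
def rig(p):
    c,s=np.cos(p[2]),np.sin(p[2]); Rz=np.array([[c,-s,0],[s,c,0],[0,0,1]]); t=np.array([p[0],p[1],0])
    z=np.array([-np.sin(np.radians(35)),0,np.cos(np.radians(35))]);y=np.array([0,1,0.]);x=np.cross(y,z)
    return Rz,t,Rz@np.array([-.026,-.1,.13])+t,Rz@np.c_[x,y,z]
E
python3 - <<'E'
from fit import *
Z=np.load('w1.npz');P=Z['P'];f=Z['f'].astype(int)
r0=np.hypot(P[...,0]-.574,P[...,1]-.14)
pot=P[(abs(P[...,2]-.1)<.004)&(r0<.075)&(r0>.04)&(u>290)&(v<265)]
red=P[(u<215)&(v>110)&(v<260)&(f[...,2]>90)&(f[...,2]>2.2*f[...,1])&(P[...,2]>.09)]
gr=P[(u>150)&(u<215)&(v>115)&(v<185)&(f.max(2)<60)&(P[...,2]>.12)]
print(len(pot),len(red),len(gr), np.median(pot[:,2]))
def res(p):
    Rz,t,wc,W=rig(p); wc=wc+[0,0,p[3]]; pc=Rz@np.array([0,.1,.1])+t
    d=np.hypot(*(pot[:,:2]-pc[:2]).T)
    q=(red-wc)@W; rr=np.hypot(q[:,0],q[:,1]); tor=np.hypot(rr-.05,q[:,2])-.0065
    tor=np.where(rr<.04,q[:,2]*.3,tor)
    return np.r_[np.maximum(d-.06,0)+np.minimum(d-.052,0),tor*np.sqrt(len(pot)/len(tor))]
s=least_squares(res,[.57,.04,0,0],loss='soft_l1',f_scale=.002);Rz,t,wc,W=rig(s.x)
print(s.x.round(4),np.sqrt(np.mean(s.fun**2)),'pot',(Rz@[0,.1,.1]+t).round(4),'wheel',wc.round(4))
b=P[(abs(P[...,2]-.01)<.003)&(u>85)&(u<425)&(v>100)&(v<245)&(f.min(2)>90)&(f.max(2)-f.min(2)<35)]
print('base',cv2.minAreaRect((b[:,:2]*1000).astype(np.float32)))
q=(gr-wc)@W;print(q.min(0),q.max(0),np.median(q,0))
def rg(a):
    d=np.hypot(q[k][:,0]-.05*np.cos(a[0]),q[k][:,1]-.05*np.sin(a[0]))-.012; return d
k=(q[:,2]>.02)&(q[:,2]<.053)
s2=least_squares(rg,[1.7],loss='soft_l1',f_scale=.002);print('grip angle',np.degrees(s2.x),np.sqrt(np.mean(s2.fun**2)),'mid world',(wc+W@[.05*np.cos(s2.x[0]),.05*np.sin(s2.x[0]),.036]).round(4))
E
```

```text
3367 7206 1675 0.0994359564967881
[ 5.719e-01  4.170e-02 -5.200e-03  2.000e-04] 0.0009212237782096718 pot [0.5724 0.1417 0.1   ] wheel [ 0.5453 -0.0581  0.13  ]
base ((572.0065307617188, 41.645660400390625), (358.8467712402344, 158.09521484375), 89.88180541992188)
[-0.0217503   0.03851586  0.00862504] [0.00025753 0.06022245 0.05960756] [-0.00599869  0.05135408  0.05464059]
grip angle [104.40077067] 0.00032159391870928465 mid world [ 0.5148 -0.0095  0.1524]
```

>>> play_rows(commands=[[0, -0.04, 0, 0], [0, -0.04, 0, 0], [0, -0.04, 0, 0], [0, -0.04, 0, 0], [-0.005, -0.04, 0, 0], [-0.005, -0.04, 0, 0], [-0.007, -0.04, 0.01, 0], [-0.01, -0.04, 0.02, 0], [-0.01, -0.04, 0.03, 0], [0, -0.037, 0.03, 0], [0, 0, 0.02, 0], [0, 0, 0, 0], [0, 0, 0, 0]])

```text
t: 3.6
eef_pos: [0.5933, -0.3538, 0.2951]
tool_rot: [-0.0, -0.001, 1.0, 0.001]
contact_force: [0.4, 0.8, 1.6]
gripper_width: 1.002
```

```bash
python3 - <<'E'
from fit import *
T,o=pose(); show(o); print(T.round(4))
f,P,M,c=cam('wrist'); cv2.imwrite('pics/w2.png',f)
f=f.astype(int)
k=P[(abs(P[...,2]-.055)<.004)&(np.hypot(P[...,0]-.592,P[...,1]+.357)<.03)]
print(len(k),k.min(0),k.max(0),(k.min(0)+k.max(0))/2,np.median(k,0), cv2.minEnclosingCircle((k[:,:2]*1000).astype(np.float32)))
k=P[(abs(P[...,2]-.015)<.003)&(np.hypot(P[...,0]-.592,P[...,1]+.357)<.08)]
print(len(k),cv2.minEnclosingCircle((k[:,:2]*1000).astype(np.float32)))
E
```

```text
{'t': 3.6, 'q': [0.2663, 0.6216, 0.2665, 1.6188, -0.1945, 0.9281, 2.1756], 'joint_vel': [-0.0085, -0.033, 0.0075, -0.0173, 0.0044, -0.0028, 0.001], 'joint_torque': [1.2365, -60.8646, 6.7915, -23.6332, 0.0627, 0.0087, 0.0052], 'eef_pos': [0.5933, -0.3538, 0.2951], 'tool_rot': [-0.0, -0.0012, 1.0, 0.0008], 'contact_force': [0.3659, 0.839, 1.636], 'torque': [-0.0472, -0.017, 0.0362], 'gripper_width': 1.0024}
[[-1.000e+00 -2.400e-03 -1.000e-04  5.933e-01]
 [-2.400e-03  1.000e+00  1.600e-03 -3.538e-01]
 [ 1.000e-04  1.600e-03 -1.000e+00  2.951e-01]
 [ 0.000e+00  0.000e+00  0.000e+00  1.000e+00]]
1530 [ 0.57880975 -0.3686644   0.05118027] [ 0.61035127 -0.33778072  0.05665891] [ 0.59458051 -0.35322256  0.05391959] [ 0.59364479 -0.35320499  0.05463918] ((594.5960083007812, -353.4654541015625), 15.832941055297852)
16565 ((595.0980224609375, -353.41644287109375), 64.13642120361328)
```

View pics/w2.png

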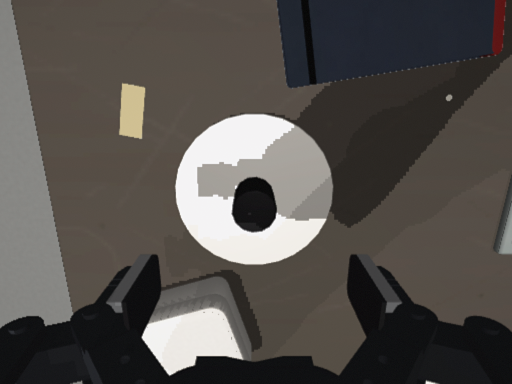

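>>> play_rows(commands=[[0, 0, 0.015, 0], [0, 0, 0.015, 0], [0, 0, 0, 0], [0, 0, 0, 0]])

```text
t: 4.05
eef_pos: [0.5919, -0.3555, 0.2646]
tool_rot: [-0.001, 0.0, 1.0, 0.0]
contact_force: [0.7, -0.9, -0.3]
gripper_width: 0.999
```

```bash
python3 - <<'E'
from fit import *
T,o=pose(); print(T.round(4)[:3])
f,P,M,c=cam('wrist')
for h in [.054,.055]:
    k=P[(abs(P[...,2]-h)<.003)&(np.hypot(P[...,0]-.594,P[...,1]+.353)<.03)]
    print(len(k),(k.min(0)+k.max(0))/2, cv2.minEnclosingCircle((k[:,:2]*1000).astype(np.float32)))
b=P[(P[...,2]>.02)&(v>230)&(u<270)&(P[...,0]<.72)&(np.hypot(P[...,0]-.594,P[...,1]+.353)>.04)&(P[...,2]<.09)]
print(b.min(0),b.max(0))
E
```

```text
[[-1.000e+00  1.000e-04 -1.200e-03  5.919e-01]
 [ 1.000e-04  1.000e+00  7.000e-04 -3.555e-01]
 [ 1.200e-03  7.000e-04 -1.000e+00  2.646e-01]]
1988 [ 0.59458834 -0.35329893  0.05391819] ((594.58837890625, -353.32464599609375), 16.06690216064453)
1964 [ 0.59458834 -0.35329893  0.05440114] ((594.58837890625, -353.32464599609375), 16.06690216064453)
[ 0.67388978 -0.48565634  0.02000351] [ 0.71955383 -0.36644706  0.05397014]
```

>>> play_rows(commands=[[-0.0025, 0.002, 0.02, 0], [0, 0, 0.02, 0], [0, 0, 0.02, 0], [0, 0, 0.0116, 0], [0, 0, 0, 0], [0, 0, 0, 0]])

```text
t: 4.7
eef_pos: [0.5948, -0.3542, 0.1944]
tool_rot: [0.0, 0.0, 1.0, -0.0]
contact_force: [-0.5, -0.7, 1.7]
gripper_width: 0.998
```

>>> play_rows(commands=[[0, 0, 0, 0], [0, 0, 0, 0], [0, 0, 0, 0], [0, 0, 0, 0], [0, 0, 0, 0], [0, 0, 0, 0], [0, 0, 0, 0], [0, 0, 0, 0]], claw=0.02, force=50)

```text
t: 5.5
eef_pos: [0.5948, -0.354, 0.1944]
tool_rot: [0.0, 0.0, 1.0, -0.0]
contact_force: [-0.8, 1.1, 6.4]
gripper_width: 0.362
```

```bash
python3 - <<'E'
from fit import *
T,o=pose(); show(o); print(T.round(4)[:3])
E
```

```text
{'t': 5.5, 'q': [0.2893, 0.7471, 0.2319, 1.6579, -0.2284, 0.7624, 2.1977], 'joint_vel': [-0.0, 0.0004, 0.0011, -0.0008, 0.0012, 0.0008, 0.0007], 'joint_torque': [0.1857, -63.2295, 6.4943, -20.2418, 0.057, -0.4539, 0.0], 'eef_pos': [0.5948, -0.354, 0.1944], 'tool_rot': [0.0004, 0.0002, 1.0, -0.0001], 'contact_force': [-0.7855, 1.0932, 6.3629], 'torque': [0.2056, 0.2453, -0.0051], 'gripper_width': 0.3625}
[[-1.000e+00  4.000e-04  8.000e-04  5.948e-01]
 [ 4.000e-04  1.000e+00 -2.000e-04 -3.540e-01]
 [-8.000e-04 -2.000e-04 -1.000e+00  1.944e-01]]
```

>>> play_rows(commands=[[0, 0, -0.01, 0], [0, 0, -0.02, 0], [0, 0, -0.03, 0], [0, 0, -0.04, 0], [0, 0, -0.04, 0], [0, 0, -0.04, 0], [0, 0, -0.03, 0], [0, 0, -0.01, 0], [0, 0, 0, 0]])

```text
t: 6.4
eef_pos: [0.5945, -0.354, 0.4147]
tool_rot: [0.001, 0.0, 1.0, -0.0]
contact_force: [-0.1, -0.5, -3.1]
gripper_width: 0.359
```

```bash
python3 - <<'E'
from fit import *
T,o=pose(); show(o)
f,P,M,c=cam('wrist'); cv2.imwrite('pics/w3.png',f)
E
```

```text
{'t': 6.4, 'q': [0.2415, 0.5086, 0.3027, 1.5155, -0.1607, 1.1399, 2.1454], 'joint_vel': [0.0025, 0.0417, -0.0126, 0.0498, -0.0047, -0.0222, 0.0024], 'joint_torque': [-0.1202, -63.4932, 6.2676, -30.3544, 0.0381, 0.2567, -0.0272], 'eef_pos': [0.5945, -0.354, 0.4147], 'tool_rot': [0.0009, 0.0002, 1.0, -0.0004], 'contact_force': [-0.099, -0.5127, -3.1048], 'torque': [-0.0297, -0.0292, -0.0232], 'gripper_width': 0.3592}
```

View pics/w3.png

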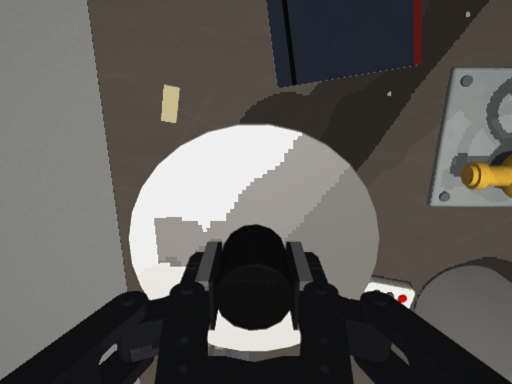

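The picture shows the cover held by its knob at about (255,275) and lifted clear, and the force reading of −3.1 N fits its weight. Next I'll carry it over the pot.

>>> play_rows(commands=[[0, 0.01, 0, 0], [0, 0.02, 0, 0], [0, 0.03, 0, 0], [0, 0.035, 0, 0], [0.002, 0.035, 0, 0], [0.002, 0.035, 0, 0], [0.002, 0.035, 0, 0], [0.002, 0.035, 0, 0], [0.002, 0.035, 0, 0], [0.002, 0.035, 0, 0], [0.002, 0.035, 0, 0], [0.002, 0.035, 0, 0], [0.002, 0.035, 0, 0], [0.002, 0.035, 0, 0], [0.002, 0.03, 0, 0], [0, 0.02, 0, 0], [0, 0.01, 0, 0], [0, 0, 0, 0], [0, 0, 0, 0]])

```text
t: 8.35
eef_pos: [0.5725, 0.1504, 0.4132]
tool_rot: [-0.0, 0.0, 1.0, -0.001]
contact_force: [-0.1, -0.8, -2.7]
gripper_width: 0.357
```

>>> play_rows(commands=[[0, 0, 0.02, 0], [0, 0, 0.03, 0], [0, 0, 0.03, 0], [0, 0, 0.015, 0], [0, 0, 0, 0], [0, 0, 0, 0]])

```text
t: 8.95
eef_pos: [0.5733, 0.1505, 0.3195]
tool_rot: [0.0, 0.001, 1.0, 0.0]
contact_force: [1.2, 0.2, -2.6]
gripper_width: 0.359
```

```bash
python3 - <<'E'
from fit import *
T,o=pose(); show(o);print(T.round(4)[:3])
f,P,M,c=cam('wrist'); a=f
k=P[(abs(P[...,2]-(o['eef_pos'][2]-.155-.038+.015))<.008)&(np.hypot(P[...,0]-.572,P[...,1]-.142)<.08)&(f.min(2)>100)]
print(k[:,2].mean(), np.linalg.lstsq(np.c_[k[:,:2],np.ones(len(k))],k[:,2],rcond=None)[0])
print(cv2.minEnclosingCircle((k[:,:2]*1000).astype(np.float32)))
g,P,M,c=cam('side'); cv2.imwrite('pics/w4.png',cv2.hconcat([cv2.resize(a,(400,300)),cv2.resize(g[120:312,160:416],(400,300))]))
E
```

```text
{'t': 8.95, 'q': [-0.4613, 0.4368, 0.1286, 1.8445, -0.071, 0.8638, 1.2707], 'joint_vel': [-0.0054, -0.0187, -0.0014, -0.0199, -0.0016, -0.0028, -0.0009], 'joint_torque': [0.0746, -52.3836, 2.8524, -23.8231, 0.011, 0.0542, 0.0046], 'eef_pos': [0.5733, 0.1505, 0.3195], 'tool_rot': [0.0005, 0.0008, 1.0, 0.0], 'contact_force': [1.2023, 0.2233, -2.6205], 'torque': [0.087, -0.0537, -0.0289], 'gripper_width': 0.3588}
[[-1.000e+00  1.600e-03  9.000e-04  5.733e-01]
 [ 1.600e-03  1.000e+00  0.000e+00  1.505e-01]
 [-9.000e-04  0.000e+00 -1.000e+00  3.195e-01]]
0.13981951108015828 [ 0.00096807 -0.00111914  0.13945098]
((573.4370727539062, 150.3839111328125), 63.90180969238281)
```

View pics/w4.png

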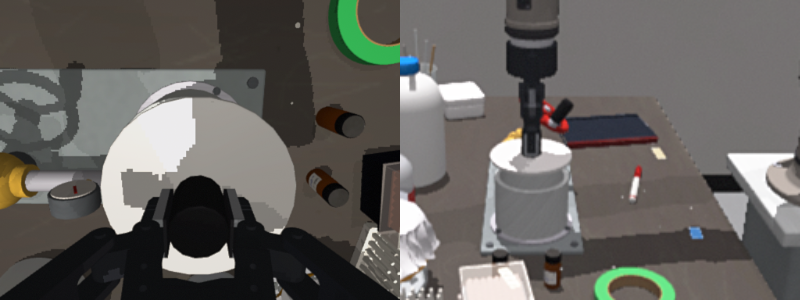

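The cover hangs level, with its centre under the TCP. It's about 8.7 mm too far in +y, so I'll correct that before lowering.

>>> play_rows(commands=[[0.001, -0.004, 0, 0], [0, -0.0047, 0, 0], [0, 0, 0.005, 0], [0, 0, 0, 0], [0, 0, 0, 0], [0, 0, 0, 0]])

```text
t: 9.65
eef_pos: [0.5717, 0.1426, 0.3136]
tool_rot: [-0.0, 0.0, 1.0, 0.0]
contact_force: [1.3, -0.7, -2.7]
gripper_width: 0.359
```

```bash
python3 - <<'E'
from fit import *
T,o=pose(); print(T.round(4)[:3],o['contact_force'])
f,P,M,c=cam('wrist')
k=P[(abs(P[...,2]-(o['eef_pos'][2]-.155-.038+.015))<.008)&(np.hypot(P[...,0]-.572,P[...,1]-.142)<.08)&(f.min(2)>100)]
print(k[:,2].mean(),cv2.minEnclosingCircle((k[:,:2]*1000).astype(np.float32)))
E
```

```text
[[-1.000e+00  2.000e-04 -1.000e-04  5.717e-01]
 [ 2.000e-04  1.000e+00  1.000e-04  1.426e-01]
 [ 1.000e-04  1.000e-04 -1.000e+00  3.136e-01]] [ 1.27897895 -0.65978466 -2.699378  ]
0.13397991202756823 ((571.8511352539062, 142.67086791992188), 64.15482330322266)
```

>>> play_rows(commands=[[-0.0004, -0.0008, 0.006, 0], [0, 0, 0.006, 0], [0, 0, 0.004, 0], [0, 0, 0.003, 0], [0, 0, 0.002, 0], [0, 0, 0.002, 0], [0, 0, 0, 0], [0, 0, 0, 0]])

```text
t: 10.5
eef_pos: [0.5722, 0.1417, 0.2908]
tool_rot: [0.0, 0.0, 1.0, 0.0]
contact_force: [0.0, 0.2, -2.7]
gripper_width: 0.362
```

>>> play_rows(commands=[[0, 0, 0.001, 0], [0, 0, 0.001, 0], [0, 0, 0.001, 0], [0, 0, 0, 0], [0, 0, 0, 0]])

```text
t: 11.0
eef_pos: [0.5721, 0.1416, 0.2876]
tool_rot: [-0.0, 0.0, 1.0, 0.0]
contact_force: [0.7, 0.5, -3.2]
gripper_width: 0.358
```

>>> play_rows(commands=[[0, 0, 0.0007, 0], [0, 0, 0.0007, 0], [0, 0, 0, 0], [0, 0, 0, 0]])

```text
t: 11.4
eef_pos: [0.5722, 0.1416, 0.2864]
tool_rot: [0.0, 0.0, 1.0, 0.0]
contact_force: [-0.6, -0.4, -1.7]
gripper_width: 0.361
```

>>> play_rows(commands=[[0, 0, 0.0005, 0], [0, 0, 0.0005, 0], [0, 0, 0, 0], [0, 0, 0, 0]])

```text
t: 11.8
eef_pos: [0.5722, 0.1416, 0.2863]
tool_rot: [0.0, 0.0, 1.0, 0.0]
contact_force: [-5.5, -1.2, 8.4]
gripper_width: 0.361
```

The force turned upward and the descent stopped at the expected height, so the cover is seated. Letting go of it now.

>>> play_rows(commands=[[0, 0, 0, 0], [0, 0, 0, 0], [0, 0, 0, 0], [0, 0, 0, 0], [0, 0, 0, 0], [0, 0, 0, 0], [0, 0, 0, 0]], claw=0.0854)

```text
t: 12.5
eef_pos: [0.5721, 0.1417, 0.2852]
tool_rot: [-0.0, 0.0, 1.0, -0.0]
contact_force: [-0.2, 0.7, 0.5]
gripper_width: 1.001
```

>>> play_rows(commands=[[0, 0, -0.01, 0], [0, 0, -0.02, 0], [0, 0, -0.03, 0], [0, 0, -0.03, 0], [0, 0, -0.02, 0], [0, 0, -0.01, 0], [0.02, -0.03, 0, 0], [0.02, -0.03, 0, 0], [0.01, -0.03, 0, 0], [0, 0, 0, 0], [0, 0, 0, 0], [0, 0, 0, 0]])

```text
t: 13.7
eef_pos: [0.5223, 0.0528, 0.4052]
tool_rot: [0.0, -0.0, 1.0, 0.0]
contact_force: [-0.5, -0.1, 0.1]
gripper_width: 1.008
```

```bash
cat > chk.py <<'E'
from fit import *
import sys
T,o=pose(); show(o);print(T.round(4)[:3])
f,P,M,c=cam('wrist'); cv2.imwrite('pics/%s.png'%sys.argv[1],f)
r=np.hypot(P[...,0]-.572,P[...,1]-.142)
k=P[(abs(P[...,2]-.107)<.012)&(r<.075)&(f.min(2)>90)]
print('plate',len(k),k[:,2].mean(),'fit',np.linalg.lstsq(np.c_[k[:,:2]-[.572,.142],np.ones(len(k))],k[:,2],rcond=None)[0].round(4),cv2.minEnclosingCircle((k[:,:2]*1000).astype(np.float32)))
f=f.astype(int)
wc=np.array([.5453,-.0581,.13]);W=rig([0,0,-.0052])[3]
q=(P.reshape(-1,3)-wc)@W; q=q[(f.reshape(-1,3).max(1)<60)]
q=q[(q[:,2]>.02)&(q[:,2]<.053)&(abs(np.hypot(q[:,0],q[:,1])-.05)<.02)]
if len(q)>30:
    s2=least_squares(lambda a:np.hypot(q[:,0]-.05*np.cos(a[0]),q[:,1]-.05*np.sin(a[0]))-.012,[np.arctan2(*q.mean(0)[[1,0]])],loss='soft_l1',f_scale=.002);a=s2.x[0]
    print('grip',len(q),np.degrees(a),np.sqrt(np.mean(s2.fun**2)),'mid',(wc+W@[.05*np.cos(a),.05*np.sin(a),.036]).round(4))
E
python3 chk.py w5
```

```text
{'t': 13.7, 'q': [-0.3682, 0.2287, 0.1746, 1.9215, -0.0475, 0.9952, 1.3996], 'joint_vel': [-0.0081, 0.0063, -0.0046, -0.0046, 0.0047, -0.0003, 0.001], 'joint_torque': [0.7313, -41.4592, 2.2984, -26.1083, 0.0592, 0.0274, -0.0003], 'eef_pos': [0.5223, 0.0528, 0.4052], 'tool_rot': [0.0, -0.0005, 1.0, 0.0002], 'contact_force': [-0.5295, -0.0636, 0.1355], 'torque': [-0.0079, -0.0068, -0.0226], 'gripper_width': 1.0079}
[[-1.000e+00 -9.000e-04  0.000e+00  5.223e-01]
 [-9.000e-04  1.000e+00  5.000e-04  5.280e-02]
 [-0.000e+00  5.000e-04 -1.000e+00  4.052e-01]]
plate 11361 0.10667480769765178 fit [ 0.0011 -0.0003  0.1067] ((572.2379150390625, 141.37283325195312), 64.04261779785156)
grip 541 104.32008326024149 0.00032729998721807636 mid [ 0.5148 -0.0095  0.1524]
```

View pics/w5.png

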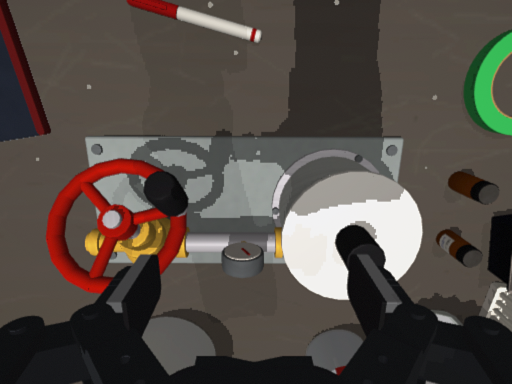

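The cover is seated: plate top at 0.1067 m (0.107 expected), level, and centred within 1 mm. Next I'll go to the grip with the jaws partly closed.

>>> play_rows(commands=[[0.0028, -0.0173, 0, 0], [0.0035, -0.0225, 0, 0], [0.0035, -0.0225, 0.01, 0], [0, 0, 0.02, 0], [0, 0, 0.02, 0], [0, 0, 0.02, 0], [0, 0, 0, 0], [0, 0, 0, 0]], claw=0.055, force=40)

```text
t: 14.55
eef_pos: [0.5127, -0.0099, 0.3353]
tool_rot: [-0.0, -0.0, 1.0, -0.0]
contact_force: [-0.0, -0.1, 0.7]
gripper_width: 0.643
```

```bash
python3 chk.py w6; python3 - <<'E'
from fit import *
T,o=pose(); print((np.array([.5125,-.0095,.3107])-T[:3,3]).round(4))
E
```

```text
{'t': 14.55, 'q': [-0.2703, 0.297, 0.2006, 2.0193, -0.0789, 0.8331, 1.5465], 'joint_vel': [0.0009, -0.0205, 0.0085, -0.0145, 0.0003, -0.0003, 0.0012], 'joint_torque': [-0.0132, -40.9157, 2.3323, -22.3918, -0.0071, -0.0004, 0.0075], 'eef_pos': [0.5127, -0.0099, 0.3353], 'tool_rot': [-0.0003, -0.0004, 1.0, -0.0], 'contact_force': [-0.0454, -0.0989, 0.6574], 'torque': [0.048, -0.052, 0.0034], 'gripper_width': 0.6432}
[[-1.000e+00 -8.000e-04 -7.000e-04  5.127e-01]
 [-8.000e-04  1.000e+00 -1.000e-04 -9.900e-03]
 [ 7.000e-04 -1.000e-04 -1.000e+00  3.353e-01]]
plate 9286 0.10660793849941518 fit [0.0027 0.002  0.1067] ((572.8001708984375, 141.00579833984375), 64.60067749023438)
grip 182 104.29425373186405 0.0003546442790870291 mid [ 0.5148 -0.0095  0.1524]
[-0.0004  0.0005 -0.0252]
```

View pics/w6.png

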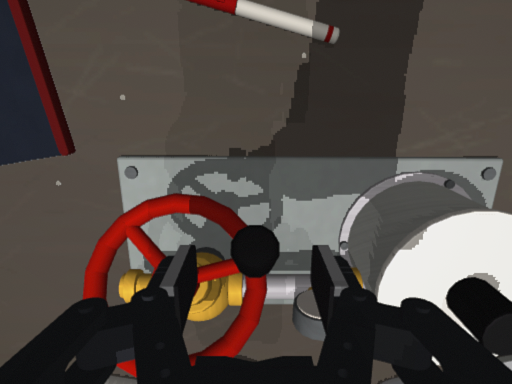

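The grip at (255,250) sits midway between the pads. Now I'll lower the last 25 mm and clamp it.

>>> play_rows(commands=[[0, 0.0005, 0.01, 0], [0, 0, 0.01, 0], [0, 0, 0.005, 0], [0, 0, 0, 0], [0, 0, 0, 0]])

```text
t: 15.1
eef_pos: [0.5123, -0.0102, 0.3102]
tool_rot: [-0.0, 0.0, 1.0, -0.0]
contact_force: [0.8, 0.1, 0.5]
gripper_width: 0.644
```

>>> play_rows(commands=[[0, 0, 0, 0], [0, 0, 0, 0], [0, 0, 0, 0], [0, 0, 0, 0], [0, 0, 0, 0], [0, 0, 0, 0]], claw=0.015, force=40)

```text
t: 15.7
eef_pos: [0.5123, -0.0098, 0.3107]
tool_rot: [0.0, 0.0, 1.0, 0.0]
contact_force: [-2.3, 2.3, 5.5]
gripper_width: 0.271
```

```bash
cat > st.py <<'E'
from fit import *
import sys
wc=np.array([.5453,-.0581,.13]);W=rig([0,0,-.0052])[3]
T,o=pose(); g=T[:3,3]+T[:3,2]*.155
q=(g-wc)@W; print('hand in wheel frame',q.round(4),'r',np.hypot(q[0],q[1]).round(4),'ang',np.degrees(np.arctan2(q[1],q[0])).round(2)%360,'F',np.round(o['contact_force'],1),'w',o['gripper_width']*.0854,'t',o['t'])
print('F in wheel frame',(np.array(o['contact_force'])@W).round(1))
E
cat > rows.py <<'E'
# rows.py start step n : rows for a ring path
from fit import *
import sys
a0,st,n=map(float,sys.argv[1:4]); W=rig([0,0,-.0052])[3]
a=np.radians(a0+st*np.arange(int(n)+1)); p=.05*np.c_[np.cos(a),np.sin(a),0*a]@W.T
p=(np.c_[-p[:,0],p[:,1],-p[:,2]]).round(4)
print([[*np.diff(p,axis=0)[i].round(4).tolist(),0] for i in range(int(n))])
E
python3 st.py; python3 rows.py 104.3 8 20
```

```text
hand in wheel frame [-0.0125  0.0483  0.0401] r 0.0499 ang 104.48 F [-2.3  2.3  5.5] w 0.02317285146107635 t 15.7
F in wheel frame [1.2 2.3 5.8]
[[0.0054, -0.0022, 0.0038, 0], [0.0051, -0.003, 0.0036, 0], [0.0048, -0.0039, 0.0033, 0], [0.0042, -0.0047, 0.0029, 0], [0.0037, -0.0054, 0.0026, 0], [0.003, -0.0059, 0.0021, 0], [0.0024, -0.0063, 0.0016, 0], [0.0016, -0.0068, 0.0011, 0], [0.0008, -0.0069, 0.0005, 0], [0.0, -0.0069, 0.0, 0], [-0.0008, -0.0069, -0.0006, 0], [-0.0016, -0.0067, -0.0011, 0], [-0.0023, -0.0064, -0.0016, 0], [-0.003, -0.0059, -0.0022, 0], [-0.0037, -0.0054, -0.0026, 0], [-0.0042, -0.0046, -0.003, 0], [-0.0048, -0.0039, -0.0033, 0], [-0.0051, -0.0031, -0.0036, 0], [-0.0054, -0.0021, -0.0038, 0], [-0.0057, -0.0012, -0.004, 0]]
```

>>> play_rows(commands=[[0.0054, -0.0022, 0.0038, 0], [0.0051, -0.003, 0.0036, 0], [0.0048, -0.0039, 0.0033, 0], [0.0042, -0.0047, 0.0029, 0]])

```text
t: 16.1
eef_pos: [0.493, -0.0232, 0.2973]
tool_rot: [0.001, -0.0, 1.0, 0.001]
contact_force: [-0.9, 3.4, 7.0]
gripper_width: 0.271
```

```bash
python3 st.py
```

```text
hand in wheel frame [-0.0357  0.0348  0.04  ] r 0.0499 ang 135.77 F [-0.9  3.4  7. ] w 0.023171553035749397 t 16.1
F in wheel frame [3.3 3.4 6.2]
```

The grip follows the circle with the radius held at 49.9 mm and about 5 N tangential. Continuing.

>>> play_rows(commands=[[0.0037, -0.0054, 0.0026, 0], [0.003, -0.0059, 0.0021, 0], [0.0024, -0.0063, 0.0016, 0], [0.0016, -0.0068, 0.0011, 0], [0.0008, -0.0069, 0.0005, 0], [0.0, -0.0069, 0.0, 0], [-0.0008, -0.0069, -0.0006, 0], [-0.0016, -0.0067, -0.0011, 0], [-0.0023, -0.0064, -0.0016, 0], [-0.003, -0.0059, -0.0022, 0], [-0.0037, -0.0054, -0.0026, 0], [-0.0042, -0.0046, -0.003, 0], [-0.0048, -0.0039, -0.0033, 0], [-0.0051, -0.0031, -0.0036, 0], [-0.0054, -0.0021, -0.0038, 0], [-0.0057, -0.0012, -0.004, 0]])

```text
t: 17.7
eef_pos: [0.5167, -0.1077, 0.3135]
tool_rot: [-0.002, -0.0, 1.0, 0.001]
contact_force: [-3.5, 3.9, -2.8]
gripper_width: 0.268
```

```bash
python3 st.py;  python3 rows.py 264.3 8 20
```

```text
hand in wheel frame [-0.0075 -0.0496  0.04  ] r 0.0501 ang 261.37 F [-3.5  3.9 -2.8] w 0.022861877615182664 t 17.7
F in wheel frame [-4.5  3.9 -0.3]
[[-0.0057, -0.0003, -0.004, 0], [-0.0057, 0.0008, -0.0039, 0], [-0.0055, 0.0017, -0.0039, 0], [-0.0053, 0.0026, -0.0037, 0], [-0.005, 0.0035, -0.0035, 0], [-0.0045, 0.0043, -0.0031, 0], [-0.0039, 0.005, -0.0028, 0], [-0.0034, 0.0056, -0.0023, 0], [-0.0027, 0.0062, -0.0019, 0], [-0.002, 0.0066, -0.0013, 0], [-0.0012, 0.0068, -0.0008, 0], [-0.0004, 0.0069, -0.0003, 0], [0.0004, 0.007, 0.0003, 0], [0.0012, 0.0068, 0.0009, 0], [0.002, 0.0066, 0.0014, 0], [0.0026, 0.0061, 0.0019, 0], [0.0034, 0.0057, 0.0023, 0], [0.004, 0.005, 0.0028, 0], [0.0045, 0.0043, 0.0032, 0], [0.0049, 0.0035, 0.0035, 0]]
```

>>> play_rows(commands=[[-0.0057, -0.0003, -0.004, 0], [-0.0057, 0.0008, -0.0039, 0], [-0.0055, 0.0017, -0.0039, 0], [-0.0053, 0.0026, -0.0037, 0], [-0.005, 0.0035, -0.0035, 0], [-0.0045, 0.0043, -0.0031, 0], [-0.0039, 0.005, -0.0028, 0], [-0.0034, 0.0056, -0.0023, 0], [-0.0027, 0.0062, -0.0019, 0], [-0.002, 0.0066, -0.0013, 0], [-0.0012, 0.0068, -0.0008, 0], [-0.0004, 0.0069, -0.0003, 0], [0.0004, 0.007, 0.0003, 0], [0.0012, 0.0068, 0.0009, 0], [0.002, 0.0066, 0.0014, 0], [0.0026, 0.0061, 0.0019, 0], [0.0034, 0.0057, 0.0023, 0], [0.004, 0.005, 0.0028, 0], [0.0045, 0.0043, 0.0032, 0], [0.0049, 0.0035, 0.0035, 0]])

```text
t: 19.7
eef_pos: [0.5418, -0.0144, 0.3319]
tool_rot: [0.003, 0.001, 1.0, -0.0]
contact_force: [-1.6, -2.4, 9.6]
gripper_width: 0.263
```

```bash
python3 st.py;  python3 rows.py 64.3 5 18; python3 rows.py 154.3 5 18;python3 rows.py 244.3 5 18;python3 rows.py 334.3 5 18
```

```text
hand in wheel frame [0.0246 0.0435 0.04  ] r 0.05 ang 60.53 F [-1.6 -2.4  9.6] w 0.022496087389640502 t 19.7
F in wheel frame [ 4.2 -2.4  8.8]
[[0.0033, 0.0017, 0.0023, 0], [0.0034, 0.0014, 0.0023, 0], [0.0034, 0.001, 0.0025, 0], [0.0036, 0.0006, 0.0025, 0], [0.0035, 0.0003, 0.0024, 0], [0.0036, -0.0001, 0.0026, 0], [0.0036, -0.0005, 0.0024, 0], [0.0035, -0.0009, 0.0025, 0], [0.0034, -0.0012, 0.0024, 0], [0.0033, -0.0016, 0.0023, 0], [0.0032, -0.002, 0.0022, 0], [0.0031, -0.0023, 0.0022, 0], [0.0028, -0.0026, 0.002, 0], [0.0027, -0.0029, 0.0018, 0], [0.0025, -0.0031, 0.0017, 0], [0.0022, -0.0035, 0.0016, 0], [0.002, -0.0036, 0.0014, 0], [0.0017, -0.0038, 0.0011, 0]]
[[0.0014, -0.004, 0.001, 0], [0.0012, -0.0042, 0.0008, 0], [0.0008, -0.0042, 0.0006, 0], [0.0005, -0.0043, 0.0003, 0], [0.0003, -0.0044, 0.0002, 0], [-0.0001, -0.0043, -0.0001, 0], [-0.0004, -0.0044, -0.0003, 0], [-0.0007, -0.0042, -0.0005, 0], [-0.0011, -0.0042, -0.0007, 0], [-0.0013, -0.0041, -0.001, 0], [-0.0016, -0.0039, -0.0011, 0], [-0.0018, -0.0037, -0.0013, 0], [-0.0021, -0.0035, -0.0015, 0], [-0.0024, -0.0033, -0
[... 522 characters left out ...]
0.0026, -0.002, 0], [-0.0027, 0.0029, -0.0018, 0], [-0.0025, 0.0031, -0.0017, 0], [-0.0022, 0.0035, -0.0016, 0], [-0.002, 0.0036, -0.0014, 0], [-0.0017, 0.0038, -0.0011, 0]]
[[-0.0014, 0.004, -0.001, 0], [-0.0012, 0.0042, -0.0008, 0], [-0.0008, 0.0042, -0.0006, 0], [-0.0005, 0.0043, -0.0003, 0], [-0.0003, 0.0044, -0.0002, 0], [0.0001, 0.0043, 0.0001, 0], [0.0004, 0.0044, 0.0003, 0], [0.0007, 0.0042, 0.0005, 0], [0.0011, 0.0042, 0.0007, 0], [0.0013, 0.0041, 0.001, 0], [0.0016, 0.0039, 0.0011, 0], [0.0018, 0.0037, 0.0013, 0], [0.0021, 0.0035, 0.0015, 0], [0.0024, 0.0033, 0.0017, 0], [0.0026, 0.003, 0.0018, 0], [0.0028, 0.0027, 0.002, 0], [0.003, 0.0024, 0.0021, 0], [0.0031, 0.0021, 0.0022, 0]]
```

>>> play_rows(commands=[[0.0033, 0.0017, 0.0023, 0], [0.0034, 0.0014, 0.0023, 0], [0.0034, 0.001, 0.0025, 0], [0.0036, 0.0006, 0.0025, 0], [0.0035, 0.0003, 0.0024, 0], [0.0036, -0.0001, 0.0026, 0], [0.0036, -0.0005, 0.0024, 0], [0.0035, -0.0009, 0.0025, 0]])

```text
t: 20.5
eef_pos: [0.5141, -0.0092, 0.3124]
tool_rot: [0.003, -0.0, 1.0, 0.001]
contact_force: [-2.9, 3.4, 10.4]
gripper_width: 0.263
```

>>> play_rows(commands=[[0.0034, -0.0012, 0.0024, 0], [0.0033, -0.0016, 0.0023, 0]])

```text
t: 20.7
eef_pos: [0.5072, -0.0117, 0.3075]
tool_rot: [0.003, -0.0, 1.0, 0.001]
contact_force: [-3.5, 3.9, 9.8]
gripper_width: 0.266
```

```bash
python3 st.py
```

```text
hand in wheel frame [-0.0179  0.0465  0.04  ] r 0.0498 ang 111.03 F [-3.5  3.9  9.8] w 0.022730242118437063 t 20.7
F in wheel frame [ 2.7  3.8 10. ]
```

>>> play_rows(commands=[[0.0032, -0.002, 0.0022, 0], [0.0031, -0.0023, 0.0022, 0]])

```text
t: 20.9
eef_pos: [0.5006, -0.0157, 0.3028]
tool_rot: [0.002, -0.0, 1.0, 0.001]
contact_force: [-3.5, 5.1, 9.6]
gripper_width: 0.272
```

>>> play_rows(commands=[[0.0028, -0.0026, 0.002, 0], [0.0027, -0.0029, 0.0018, 0]])

```text
t: 21.1
eef_pos: [0.4948, -0.0212, 0.2987]
tool_rot: [0.002, -0.001, 1.0, 0.001]
contact_force: [-3.9, 5.7, 6.8]
gripper_width: 0.272
```

```bash
python3 st.py
```

```text
hand in wheel frame [-0.0333  0.037   0.04  ] r 0.0498 ang 131.99 F [-3.9  5.7  6.8] w 0.023269758049774852 t 21.1
F in wheel frame [0.7 5.6 7.8]
```

>>> play_rows(commands=[[0.0025, -0.0031, 0.0017, 0], [0.0022, -0.0035, 0.0016, 0]])

```text
t: 21.3
eef_pos: [0.4898, -0.0278, 0.2951]
tool_rot: [0.001, -0.001, 1.0, 0.001]
contact_force: [-5.6, 5.3, 6.6]
gripper_width: 0.267
```

>>> play_rows(commands=[[0.002, -0.0036, 0.0014, 0], [0.0017, -0.0038, 0.0011, 0]])

```text
t: 21.5
eef_pos: [0.4859, -0.0354, 0.2924]
tool_rot: [0.001, -0.0, 1.0, 0.001]
contact_force: [-4.2, 5.5, 4.5]
gripper_width: 0.269
```

>>> play_rows(commands=[[0.0014, -0.004, 0.001, 0], [0.0012, -0.0042, 0.0008, 0]])

```text
t: 21.7
eef_pos: [0.4832, -0.0437, 0.2904]
tool_rot: [0.0, -0.0, 1.0, 0.001]
contact_force: [-4.5, 4.7, 4.4]
gripper_width: 0.268
```

>>> play_rows(commands=[[0.0008, -0.0042, 0.0006, 0], [0.0005, -0.0043, 0.0003, 0]])

```text
t: 21.9
eef_pos: [0.4817, -0.0524, 0.2894]
tool_rot: [0.0, -0.0, 1.0, 0.001]
contact_force: [-4.6, 5.1, 4.2]
gripper_width: 0.268
```

>>> play_rows(commands=[[0.0003, -0.0044, 0.0002, 0], [-0.0001, -0.0043, -0.0001, 0]])

```text
t: 22.1
eef_pos: [0.4815, -0.0612, 0.2892]
tool_rot: [0.0, -0.0, 1.0, 0.001]
contact_force: [-5.0, 4.8, 3.0]
gripper_width: 0.266
```

>>> play_rows(commands=[[-0.0004, -0.0044, -0.0003, 0], [-0.0007, -0.0042, -0.0005, 0]])

```text
t: 22.3
eef_pos: [0.4826, -0.0699, 0.29]
tool_rot: [0.0, -0.0, 1.0, 0.001]
contact_force: [-4.2, 4.7, 2.8]
gripper_width: 0.265
```

>>> play_rows(commands=[[-0.0011, -0.0042, -0.0007, 0], [-0.0013, -0.0041, -0.001, 0]])

```text
t: 22.5
eef_pos: [0.4849, -0.0782, 0.2916]
tool_rot: [-0.0, -0.0, 1.0, 0.001]
contact_force: [-4.2, 4.8, 1.5]
gripper_width: 0.268
```

>>> play_rows(commands=[[-0.0016, -0.0039, -0.0011, 0], [-0.0018, -0.0037, -0.0013, 0]])

```text
t: 22.7
eef_pos: [0.4883, -0.0859, 0.294]
tool_rot: [-0.0, -0.0, 1.0, 0.001]
contact_force: [-4.4, 4.3, 2.8]
gripper_width: 0.269
```

>>> play_rows(commands=[[-0.0021, -0.0035, -0.0015, 0], [-0.0024, -0.0033, -0.0017, 0]])

```text
t: 22.9
eef_pos: [0.4928, -0.0927, 0.2971]
tool_rot: [-0.0, -0.0, 1.0, 0.001]
contact_force: [-3.8, 3.8, 1.8]
gripper_width: 0.264
```

>>> play_rows(commands=[[-0.0026, -0.003, -0.0018, 0], [-0.0028, -0.0027, -0.002, 0]])

```text
t: 23.1
eef_pos: [0.4981, -0.0984, 0.3008]
tool_rot: [-0.0, -0.0, 1.0, 0.001]
contact_force: [-4.0, 4.5, 0.3]
gripper_width: 0.266
```

>>> play_rows(commands=[[-0.003, -0.0024, -0.0021, 0], [-0.0031, -0.0021, -0.0022, 0]])

```text
t: 23.3
eef_pos: [0.5041, -0.1029, 0.305]
tool_rot: [-0.001, -0.0, 1.0, 0.001]
contact_force: [-3.8, 4.6, 0.9]
gripper_width: 0.267
```

At a commanded 244.3°.

>>> play_rows(commands=[[-0.0033, -0.0017, -0.0023, 0], [-0.0034, -0.0014, -0.0023, 0]])

```text
t: 23.5
eef_pos: [0.5107, -0.1061, 0.3096]
tool_rot: [-0.001, -0.0, 1.0, 0.001]
contact_force: [-3.9, 3.8, 1.1]
gripper_width: 0.266
```

>>> play_rows(commands=[[-0.0034, -0.001, -0.0025, 0], [-0.0036, -0.0006, -0.0025, 0]])

```text
t: 23.7
eef_pos: [0.5176, -0.1078, 0.3144]
tool_rot: [-0.001, 0.0, 1.0, 0.0]
contact_force: [-4.8, 2.8, -1.1]
gripper_width: 0.267
```

>>> play_rows(commands=[[-0.0035, -0.0003, -0.0024, 0], [-0.0036, 0.0001, -0.0026, 0]])

```text
t: 23.9
eef_pos: [0.5246, -0.1081, 0.3193]
tool_rot: [-0.001, 0.0, 1.0, 0.0]
contact_force: [-4.3, 2.0, -2.4]
gripper_width: 0.268
```

>>> play_rows(commands=[[-0.0036, 0.0005, -0.0024, 0], [-0.0035, 0.0009, -0.0025, 0]])

```text
t: 24.1
eef_pos: [0.5316, -0.107, 0.3241]
tool_rot: [-0.001, 0.0, 1.0, 0.0]
contact_force: [-4.6, 1.5, -1.1]
gripper_width: 0.27
```

>>> play_rows(commands=[[-0.0034, 0.0012, -0.0024, 0], [-0.0033, 0.0016, -0.0023, 0]])

```text
t: 24.3
eef_pos: [0.5382, -0.1044, 0.3288]
tool_rot: [-0.001, 0.0, 1.0, -0.0]
contact_force: [-5.8, 0.2, -2.4]
gripper_width: 0.271
```

>>> play_rows(commands=[[-0.0032, 0.002, -0.0022, 0], [-0.0031, 0.0023, -0.0022, 0]])

```text
t: 24.5
eef_pos: [0.5445, -0.1004, 0.3332]
tool_rot: [-0.001, 0.001, 1.0, -0.0]
contact_force: [-4.8, -0.7, -3.0]
gripper_width: 0.266
```

>>> play_rows(commands=[[-0.0028, 0.0026, -0.002, 0], [-0.0027, 0.0029, -0.0018, 0]])

```text
t: 24.7
eef_pos: [0.5501, -0.0951, 0.3371]
tool_rot: [-0.001, 0.001, 1.0, -0.0]
contact_force: [-5.2, -0.9, -1.7]
gripper_width: 0.268
```

>>> play_rows(commands=[[-0.0025, 0.0031, -0.0017, 0], [-0.0022, 0.0035, -0.0016, 0]])

```text
t: 24.9
eef_pos: [0.5548, -0.0888, 0.3405]
tool_rot: [-0.001, 0.001, 1.0, -0.001]
contact_force: [-5.4, -2.6, -2.4]
gripper_width: 0.266
```

>>> play_rows(commands=[[-0.002, 0.0036, -0.0014, 0], [-0.0017, 0.0038, -0.0011, 0]])

```text
t: 25.1
eef_pos: [0.5562, -0.0867, 0.3409]
tool_rot: [-0.004, 0.003, 1.0, -0.004]
contact_force: [-9.7, -23.5, -15.7]
gripper_width: 0.269
```

The force jumped to 30 N and the hand stopped advancing, so this looks like the stop. I'll settle and read the state.

>>> play_rows(commands=[[0, 0, 0, 0], [0, 0, 0, 0]])

```text
t: 25.3
eef_pos: [0.5561, -0.087, 0.3408]
tool_rot: [-0.004, 0.003, 1.0, -0.004]
contact_force: [-7.9, -17.0, -10.7]
gripper_width: 0.27
```

```bash
python3 st.py
```

```text
hand in wheel frame [ 0.04   -0.0301  0.0401] r 0.0501 ang 323.01 F [ -7.9 -17.  -10.7] w 0.023090554102688562 t 25.3
F in wheel frame [-12.6 -17.   -4.3]
```

```bash
python3 rows.py 334.3 4 1; python3 - <<'E'
from h import *
f,P,M,c=cam('wrist'); g,*_=cam('scene'); cv2.imwrite('pics/w7.png',cv2.hconcat([cv2.resize(f,(400,300)),cv2.resize(g[110:254,170:362],(400,300),interpolation=cv2.INTER_CUBIC)]))
E
```

```text
[[-0.0012, 0.0032, -0.0008, 0]]
```

View pics/w7.png

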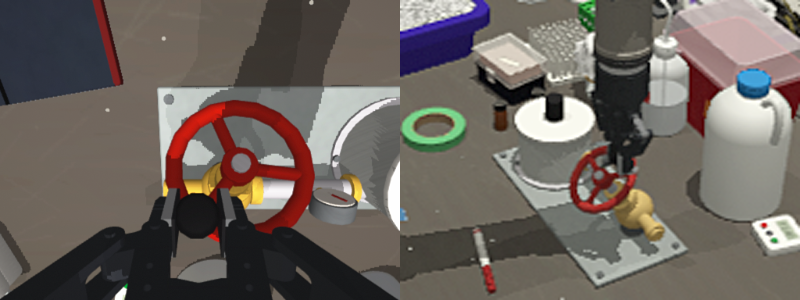

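>>> play_rows(commands=[[-0.0012, 0.0032, -0.0008, 0], [0, 0, 0, 0]])

```text
t: 25.6
eef_pos: [0.5565, -0.0862, 0.3409]
tool_rot: [-0.005, 0.005, 1.0, -0.006]
contact_force: [-8.6, -24.0, -14.4]
gripper_width: 0.269
```

```bash
python3 st.py
```

```text
hand in wheel frame [ 0.0401 -0.0298  0.0402] r 0.05 ang 323.38 F [ -8.6 -24.  -14.4] w 0.022991228351913324 t 25.6
F in wheel frame [-15.2 -24.   -6.9]
```

Pushing 4° further moved it only 0.4° while the force rose, so the hard stop is at 323°. The pictures show the grip held at (197,215) with nothing else touching. I'll now back off 90° clockwise to 233°.

```bash
python3 rows.py 338.3 -5.3 20
```

```text
[[0.0016, -0.0042, 0.001, 0], [0.0019, -0.004, 0.0014, 0], [0.0022, -0.0038, 0.0015, 0], [0.0025, -0.0035, 0.0017, 0], [0.0027, -0.0032, 0.0019, 0], [0.0029, -0.0029, 0.002, 0], [0.0032, -0.0026, 0.0022, 0], [0.0033, -0.0022, 0.0024, 0], [0.0035, -0.0018, 0.0024, 0], [0.0036, -0.0014, 0.0025, 0], [0.0037, -0.001, 0.0026, 0], [0.0038, -0.0005, 0.0027, 0], [0.0038, -0.0002, 0.0026, 0], [0.0038, 0.0003, 0.0026, 0], [0.0037, 0.0007, 0.0027, 0], [0.0037, 0.0011, 0.0025, 0], [0.0036, 0.0016, 0.0026, 0], [0.0034, 0.0019, 0.0024, 0], [0.0033, 0.0023, 0.0023, 0], [0.0031, 0.0027, 0.0021, 0]]
```

>>> play_rows(commands=[[0.0016, -0.0042, 0.001, 0], [0.0019, -0.004, 0.0014, 0], [0.0022, -0.0038, 0.0015, 0], [0.0025, -0.0035, 0.0017, 0], [0.0027, -0.0032, 0.0019, 0], [0.0029, -0.0029, 0.002, 0], [0.0032, -0.0026, 0.0022, 0], [0.0033, -0.0022, 0.0024, 0], [0.0035, -0.0018, 0.0024, 0], [0.0036, -0.0014, 0.0025, 0], [0.0037, -0.001, 0.0026, 0], [0.0038, -0.0005, 0.0027, 0], [0.0038, -0.0002, 0.0026, 0], [0.0038, 0.0003, 0.0026, 0], [0.0037, 0.0007, 0.0027, 0], [0.0037, 0.0011, 0.0025, 0], [0.0036, 0.0016, 0.0026, 0], [0.0034, 0.0019, 0.0024, 0], [0.0033, 0.0023, 0.0023, 0], [0.0031, 0.0027, 0.0021, 0]])

```text
t: 27.6
eef_pos: [0.4986, -0.0992, 0.3019]
tool_rot: [0.003, 0.001, 1.0, -0.001]
contact_force: [-1.2, -3.3, 6.8]
gripper_width: 0.266
```

>>> play_rows(commands=[[0, 0, 0, 0], [0, 0, 0, 0], [0, 0, 0, 0]])

```text
t: 27.9
eef_pos: [0.4982, -0.0988, 0.3014]
tool_rot: [0.002, 0.001, 1.0, -0.001]
contact_force: [-2.7, -1.4, 6.2]
gripper_width: 0.268
```

```bash
python3 st.py
```

```text
hand in wheel frame [-0.0284 -0.0411  0.0399] r 0.05 ang 235.38 F [-2.7 -1.4  6.2] w 0.02287371407240346 t 27.9
F in wheel frame [ 1.4 -1.4  6.6]
```

>>> play_rows(commands=[[0.0008, 0.0007, 0.0005, 0], [0.0008, 0.0008, 0.0006, 0], [0, 0, 0, 0], [0, 0, 0, 0], [0, 0, 0, 0]])

```text
t: 28.4
eef_pos: [0.4969, -0.0977, 0.3006]
tool_rot: [0.003, 0.001, 1.0, -0.001]
contact_force: [-2.1, -2.2, 5.7]
gripper_width: 0.269
```

```bash
python3 st.py
```

```text
hand in wheel frame [-0.0299 -0.0401  0.0399] r 0.05 ang 233.3 F [-2.1 -2.2  5.7] w 0.0229489312625591 t 28.4
F in wheel frame [ 1.6 -2.2  5.9]
```

>>> play_rows(commands=[[0, 0, 0, 0], [0, 0, 0, 0], [0, 0, 0, 0], [0, 0, 0, 0], [0, 0, 0, 0], [0, 0, -0.01, 0], [0, 0, -0.02, 0], [0, 0, -0.03, 0], [0, 0, -0.03, 0], [0, 0, -0.01, 0], [-0.01, 0.03, 0, 0], [-0.01, 0.03, 0, 0], [-0.01, 0.03, 0, 0], [0, 0.02, 0, 0], [0, 0, 0, 0], [0, 0, 0, 0]], claw=0.055)

```text
t: 30.0
eef_pos: [0.5251, 0.0132, 0.3986]
tool_rot: [-0.0, -0.0, 1.0, -0.0]
contact_force: [-0.3, -0.9, 0.4]
gripper_width: 0.643
```

```bash
python3 chk.py w8
```

```text
{'t': 30.0, 'q': [-0.2917, 0.2366, 0.1737, 1.9281, -0.0483, 0.9815, 1.4751], 'joint_vel': [0.0189, -0.0046, 0.0249, 0.003, 0.0021, 0.0016, -0.0], 'joint_torque': [-1.3828, -40.9467, 0.7869, -26.3149, -0.1247, -0.0219, -0.0489], 'eef_pos': [0.5251, 0.0132, 0.3986], 'tool_rot': [-0.0003, -0.0001, 1.0, -0.0003], 'contact_force': [-0.2789, -0.8909, 0.4151], 'torque': [-0.0159, 0.0028, 0.0077], 'gripper_width': 0.6434}
[[-1.000e+00 -2.000e-04 -6.000e-04  5.251e-01]
 [-2.000e-04  1.000e+00 -5.000e-04  1.320e-02]
 [ 6.000e-04 -5.000e-04 -1.000e+00  3.986e-01]]
plate 11916 0.10669582517014627 fit [ 0.0012 -0.0006  0.1067] ((572.486083984375, 141.2464599609375), 64.23906707763672)
grip 870 -126.14250826592968 0.0003612088539889437 mid [ 0.5003 -0.0982  0.1426]
```

View pics/w8.png

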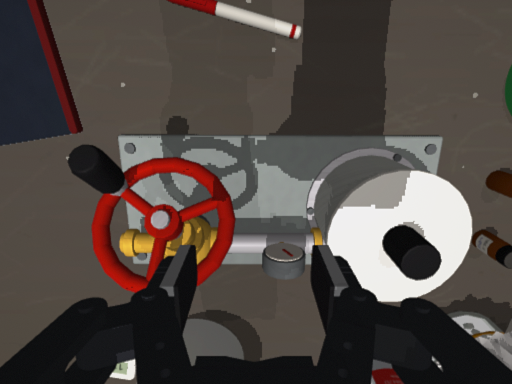

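The grip rests at 233.9°, about 89° back from the stop. The cover is still level with its plate top at 0.1067 m, and the robot is clear of everything.

```bash
python3 - <<'E'
from h import *
S=np.load('side0.npz'); f,P,M,c=cam('side')
d=np.abs(P[265:325,215:340,2]-S['P'][265:325,215:340,2]); print('bystander change px >8mm:',(d>.008).sum())
print(bot.hand_in())
E
```

```text
bystander change px >8mm: 0
the job is handed in; nothing more can be done
None
```

The job is handed in: the cover is seated on the pot and released, and the valve was cranked to its stop and backed off. It finished at about 30 s of the 72 s allowed; the hand-in gave no verdict.

- **Cover:** It sits on the rim with its plate top at 106.7 mm (107 mm expected). It is level to about 0.1° and centred within about 1 mm of the pot. The last look, after the valve work, showed the same.
- **Valve:** I held the grip clamped and cranked it counter-clockwise about 579° (1.6 turns) to the stop. There the force rose from about 6 N to about 29 N, and a further 4° of command moved it only 0.4°. I then backed it off clockwise.
- **Back-off angle:** The camera put the released grip at 233.9°, which is 89.0° to 89.5° back from the stop. The hand's own reading before release was 233.3°, so the two disagree by about half a degree.
- **Bystanders:** The side camera showed no depth change over 8 mm around the tape roll and the two vials. The robot was touching nothing at hand-in, and no force limit came close.

I overshot the pot by 9 mm in y while carrying the cover, and corrected this before lowering it.

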